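Drag the lower plate back to its stop in a brazing jig and clamp it

ROBOT

A 6-joint arm with a two-finger parallel gripper is mounted at the origin on the work surface. World frame = base frame: x ahead of the robot, y to its left, z up, the work surface at z = 0. Lengths are in m, angles in degrees, forces in N, time in s.
With the tool pointing down it reaches from about 0.35 to 0.875 m from the base axis. Payload 4.2 kg.
Tool frame: the origin (TCP) lies at the very end of the fingers, on their centre line; the grasp point (between the pads) lies behind it (r.grip_point_offset is the z of the grasp point in the tool frame, in m); z points along the fingers, y is the direction in which the jaws open and shut (so a half turn about z gives the same grasp; the last joint's range is limited). The gripper opens to 87 mm and grips with 3 to 60 N. Pads are 19 mm wide; open, the fingers measure 117 mm over their backs; the gripper's body (75 mm by 190 mm) begins 51 mm behind the grasp point.
Start: joints at [91.994, 22.042, 0.453, 0, -68.411, -14.817], TCP at [0.139, 0.609, 0.223] pointing down, gripper open.
Joint ranges: [-179.83, 179.83], [-69.29, 118.12], [-61.27, 80.66], [-181.25, 117.63], [-171.15, -9.14], [-177.46, 177.46]. Speed limits (degrees/s): [159.86, 159.86, 180, 180, 180, 180].

INTERFACE

Orientations are given as a 3x3 rotation matrix whose columns are the frame's x, y, z axes.
In Python, from station import r, capture, workorder gives the robot as it stands. The module is installed in compiled form; this text tells all that it offers.
- The arm moves only by the shell command python3 -m crank 'ROWS'. ROWS is JSON, a list of rows, each an object with "delta_rot": the turn, a rotation vector about the tool's x, y, z in rad, a list of three; "linear": the shift along the tool's x, y, z in m, a list of three; "gripper": the opening in per cent of the stroke, from 0 (shut) to 100 (fully open). A call has 1 to 10 rows; each row shifts and turns the commanded pose from where the row before left it, along the tool's axes as they then stand; what a row does not reach is not made up. A row lasts 1/8 s, in which the tool goes at most 62.5 mm and 10.7 degrees, less where a joint would pass 70% of its speed; a pose out of reach is approached as far as the arm can. A call is refused whole if a number of a shift passes 0.0625 or a number of a turn 0.188, either way. A call with a gripper value outside its range is refused whole. The fingers move at their own pace and stop on an object; the grip force is fixed at half the most. Time passes only in rows, so rows that do not move let the fingers close. It gives the time, the measured TCP pose, the force and the opening at its end, in the units of the state.
- r.sense(): the state, without advancing time (a new reading comes with each control period).
- capture(name): name is "scene" or "top" or "wrist"; returns a dict with "img" (420x560x3 uint8, blue, green, red), "fx", "fy", "cx", "cy" (pixels), "world_from_camera" (4x4, takes a point from camera to world coordinates). Camera axes: x right, y down, z forward; pixel columns grow to the right and rows downward; lengths in m; the calibration is good to about 2 mm. A picture is of the moment at which its call begins. There is no depth.
- workorder.finish_job(): hands the job in, once; it reports no verdict.
The state is a dict: "time_s": time; "joints": joint angles; "joint_velocities": joint speeds; "effort": joint torques, N m; "tcp_pos": TCP position; "ee_rot": TCP orientation; "wrist_force": force on the tool from outside, world axes, zero at the start; "moment": the same for the moment, N m; "gripper_width": opening from 0.0 (shut) to 1.0 (fully open).
Only numpy, scipy, OpenCV 4.12 (cv2) and the standard library are available. Lean on these libraries where they do the work, as an engineer would, in place of code of your own. Each camera call takes 0.05 s, during which the arm holds its last target.

TASK

In the brazing jig the lower steel plate has been pushed too far under the upper one. Press down on its bare top with the fingertips, with less than 40 N because the ceramic rests under it crack, and drag it back by friction until its edge is fully home against the jig's end stop; then swing the open clamp's upright handle right over and down so that the clamp holds the plate there. Leave the other things on the bench where they are.

Things in the scene. Friction and masses are not known exactly. Their poses are not given: they have to be found in the camera images.
- jig: Brazing jig for a lap joint, fixed on the bench: dark steel base 315 x 150 x 15 mm. Origin on the bench under the middle of its end stop's inner face; x runs level from the stop along the jig, away from the robot (within 20 degrees), y left, z up. Two side guides, inner faces at y = +-51.7 mm, x 0 to 140 mm, tops 28 mm up. Two white ceramic rests, tops 25 mm up, carry the lower plate.
- stop_face (a point): Middle of the top edge of the end stop's inner face, at jig x = 0, y = 0, z = 32 mm. The stop is a low dark bar across the near end of the jig, 92 mm wide, from jig x = -20 to 0 mm.
- upper_edge (a point): Middle of the near top edge of the upper plate, at jig x = 150, y = 0, z = 39 mm. That plate is plain steel, 100 mm wide and 6 mm thick, reaches from jig x = 150 to 270 mm, leaves 2 mm of air over the lower plate, and is held fast by a clamp on the right that is already shut and stays so (its top is 75 mm up).
- lower_plate: The lower plate: plain steel, mill finish, a little darker than the upper, 180 (along jig x) x 100 x 6 mm, about 0.8 kg, loose, too wide to grip, 1.7 mm of play to each side guide. Origin at the centre of its underside. It slides along jig x on the ceramic rests, friction coefficient roughly 0.16; fingertips that press on it with less than about 10 N may slip.
- plate_top (a point): Centre of the lower plate's top face, 31 mm above the bench. The near edge is 90 mm from it towards the stop, so fully home is jig x = 90 mm; at the start it is 20 to 55 mm farther away, the far end hidden under the upper plate. The top is bare from the near edge to jig x = 150 mm.
- clamp_handle (a joint): Handle of the open toggle clamp, rad: 0 nearly upright (0.17 rad from vertical, leaning away from the plate), grows as it is swung outward to the left (jig +y) and down, 1.4 at its end, lying level, clamp locked. Stays where it is left; friction 0.45 N m. Linked to the clamp's arm, which comes down as the handle goes down and presses on the plate over the last 0.09 rad.
- clamp_arm: Arm of the open clamp, 74 mm long, with a sprung rubber foot (6 mm of give, 5 N); origin on its pivot at jig x = 30, y = 95, z = 47 mm. Raised at the start: it then reaches 125 mm above the bench and no nearer to the jig's middle than y = 50 mm. Shut, its foot bears on the lower plate at jig y = 32 mm.
- handle_pivot (a point): Pivot of that handle, a level axis along jig x, 44 mm above the bench, at jig x = 30, y = 112 mm. The handle ends 112 mm from it.
- handle_grip (a point): Point on the handle's centre line, 80 mm from the pivot, in the black grip sleeve, which is 22 mm wide (along jig x), 13 mm thick and reaches from 40 to 112 mm from the pivot. Moves with the handle.
- magnet: Small three-cornered welding magnet, 50 mm, lying on the upper plate. Not part of the job: leave alone.
- hammer: Chipping hammer, 170 mm, lying to the right of the jig. Not part of the job: leave alone.
- brush: Wire brush, 200 mm, to the right of the hammer. Not part of the job: leave alone.
- flux_jar: White jar, 58 mm across, 75 mm tall, to the left or the right of the jig. Not part of the job: leave alone.
- tip_tin: Bare metal tin, 58 mm across, 60 mm tall, in the other of those two places. Not part of the job: leave alone.
- tube_post: Square tube on a 100 mm base plate, 118 mm tall, beyond the jig on the left. Not part of the job: leave alone.
- g_clamp: Small G-clamp, about 150 mm long, lying to the left of the jig. Not part of the job: leave alone.
Things that resemble listed ones, but are neither listed nor needed, are in the scene too. Of the things that look like the lower_plate, the middle-sized one is meant.

How it is judged:
By the outcome, as a careful person would: the job done as asked, in the order asked, and still so for the second after the job is handed in, with the robot touching nothing.
It also fails if it takes over 67 s, if anything falls off the work surface, if the arm or the gripper's body presses on something with over 40 N, if the wrist force passes 120 N, or if a joint passes its speed limit or range.

## Working session

There is one attempt and no reset: what is moved stays moved. The work goes in short steps, Python scripts to look and compute and a shell command to move; the robot and the scene stay as the last step left them, time stands still between calls to the robot, and variables do not carry over. Pictures are saved under pics/ and viewed, and the job is handed in when it is done.

```bash
mkdir -p pics; python3 - <<'E'
from station import r,capture
import cv2
print(r.sense()); print(r.grip_point_offset)
for n in("scene","top"):
    c=capture(n); cv2.imwrite(f"pics/{n}0.png",c["img"]); print(n,c["fx"],c["cx"],c["cy"],c["world_from_camera"].round(3).tolist() if hasattr(c["world_from_camera"],'round') else c["world_from_camera"])
E
```

```text
{'time_s': 0.0, 'joints': array([ 9.19956993e+01,  2.20936072e+01,  3.80569316e-01, -2.87175143e-02,
       -6.84103657e+01, -1.48163666e+01]), 'joint_velocities': array([ 0.04972174,  0.05005266, -0.01500585,  0.02407521,  0.04504179,
        0.04202142]), 'effort': array([ 2.34462677e-04, -3.90663815e+01,  1.87403351e+01,  4.21950459e+00,
        1.09828461e-02, -1.98926041e-04]), 'tcp_pos': array([0.13853839, 0.60884746, 0.22143571]), 'ee_rot': array([[ 9.75028343e-01, -2.22080115e-01, -3.90765359e-04],
       [-2.22080436e-01, -9.75025936e-01, -2.16867845e-03],
       [ 1.00613999e-04,  2.20130429e-03, -9.99997572e-01]]), 'wrist_force': array([-0.67989329, -0.42660955,  0.26074162]), 'moment': array([ 0.01944842,  0.0019025 , -0.01758238]), 'gripper_width': 0.9997367752119919}
-0.0187
scene 489.03511216931264 278.2210664482659 213.83392428782938 [[0.712, 0.404, -0.574, 1.218], [0.702, -0.432, 0.567, -0.707], [-0.018, -0.806, -0.591, 0.829], [0.0, 0.0, 0.0, 1.0]]
top 381.67513796935015 281.4480945802969 199.85278116678194 [[0.016, -0.996, 0.089, 0.435], [-1.0, -0.016, 0.003, -0.0], [-0.001, -0.089, -0.996, 1.238], [0.0, 0.0, 0.0, 1.0]]
```

View pics/scene0.png

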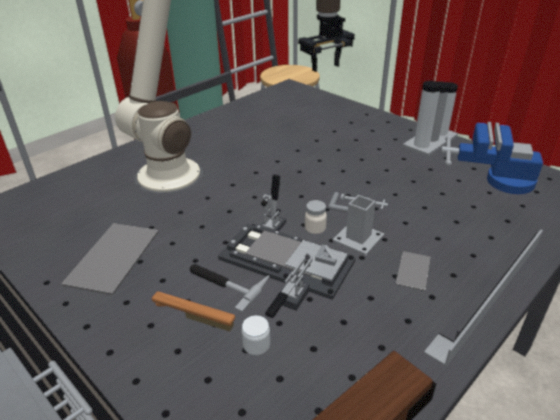

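View pics/top0.png

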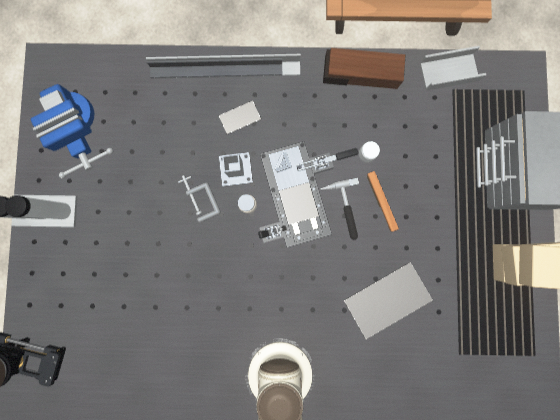

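The top view shows three plates that could be the lower plate: a large one at (388,300), a small one at (240,117), and one in the jig at (297,203). The jig plate is the middle-sized one and sits under the upper plate, so it fits. The open clamp is at (272,232), at the jig's near left. I'll confirm both in an enlarged crop.

```bash
python3 - <<'E'
import cv2
t=cv2.imread("pics/top0.png")[135:255,225:385]; cv2.imwrite("pics/topc.png",cv2.resize(t,None,fx=5,fy=5,interpolation=cv2.INTER_CUBIC))
t=cv2.imread("pics/scene0.png")[165:315,200:400]; cv2.imwrite("pics/scenec.png",cv2.resize(t,None,fx=4,fy=4,interpolation=cv2.INTER_CUBIC))
E
```

```text
(no output)
```

View pics/topc.png

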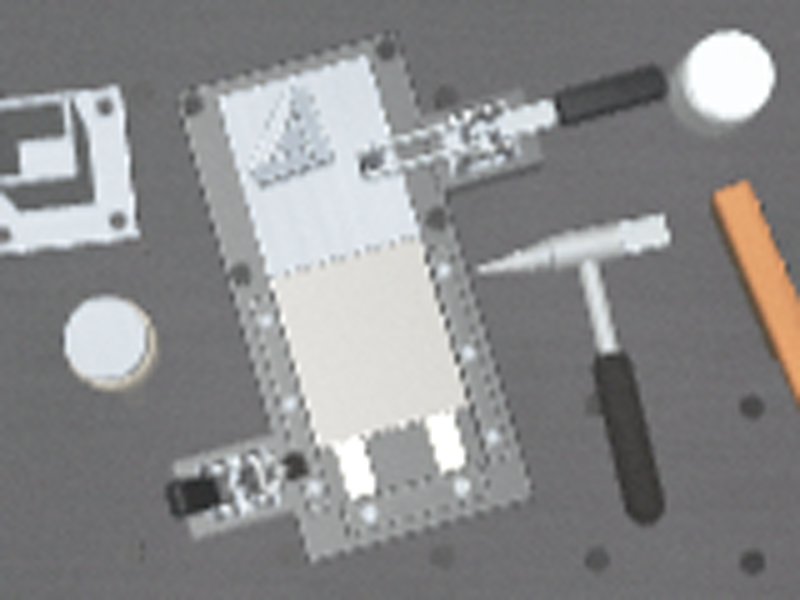

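View pics/scenec.png

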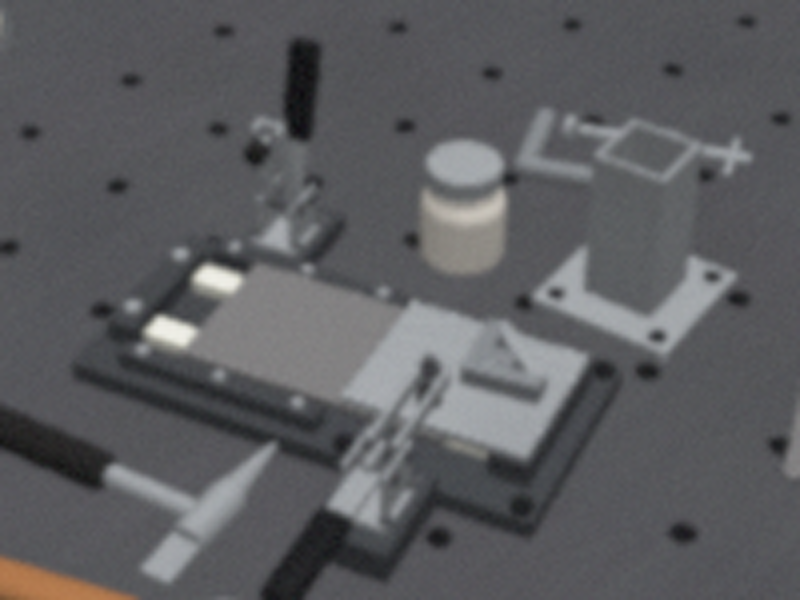

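The crops confirm it. The lower plate is the slightly darker one in the jig, with a near edge from crop (320,445) to (468,405). The upper plate carries the magnet and the shut clamp, and the open clamp's handle is upright on the left. Next I'll measure the jig frame.

```bash
cat > h.py <<'E'
import numpy as np
def ray(c,uv,z):
    T=np.array(c["world_from_camera"]);d=T[:3,:3]@np.array([(uv[0]-c["cx"])/c["fx"],(uv[1]-c["cy"])/c["fy"],1]);o=T[:3,3]
    return o+d*(z-o[2])/d[2]
def proj(c,p):
    T=np.array(c["world_from_camera"]);q=T[:3,:3].T@(np.array(p)-T[:3,3]);return np.array([c["cx"]+c["fx"]*q[0]/q[2],c["cy"]+c["fy"]*q[1]/q[2]])
E
python3 - <<'E'
from station import r,capture
from h import *
import cv2
c=capture("top");s=capture("scene")
T=lambda u,v:((u+.5)/5-.5+225,(v+.5)/5-.5+135)
S=lambda u,v:((u+.5)/4-.5+200,(v+.5)/4-.5+165)
U=[ray(c,T(*p),.039) for p in[(222,97),(372,55),(423,237),(272,275)]]
L=[ray(c,T(*p),.031) for p in[(320,445),(468,405)]]
B=[ray(c,T(*p),.015) for p in[(312,560),(532,497),(390,38),(182,105)]]
for n,P in(("U",U),("B",B)):
    print(n,np.round(P,4).tolist(),[round(float(np.linalg.norm(P[i]-P[(i+1)%4])),4) for i in range(4)])
print("L",np.round(L,4).tolist(),np.linalg.norm(L[0]-L[1]))
print("L(scene)",[ray(s,S(*p),.031).round(4).tolist() for p in[(262,262),(190,345)]], "U scene",[ray(s,S(*p),.039).round(4).tolist() for p in[(413,303),(343,400),(590,358),(527,460)]])
# yaw
d1=(U[0]+U[1]-U[2]-U[3])/2; d2=(B[2]+B[3]-B[0]-B[1])/2
for d in(d1,d2): print("yaw",np.degrees(np.arctan2(d[1],d[0])))
d=np.array(U[3])-U[2];print("yawU near edge",np.degrees(np.arctan2(-d[0],d[1])))
d=np.array(L[0])-L[1];print("yawL",np.degrees(np.arctan2(-d[0],d[1])))
E
```

```text
U [[0.6888, 0.0452, 0.039], [0.7176, -0.05, 0.039], [0.6009, -0.0838, 0.039], [0.5751, 0.0114, 0.039]] [0.0995, 0.1215, 0.0986, 0.1186]
B [[0.3958, -0.0169, 0.015], [0.438, -0.1566, 0.015], [0.7347, -0.0626, 0.015], [0.6882, 0.072, 0.015]] [0.146, 0.3112, 0.1425, 0.3056]
L [[0.4685, -0.0206, 0.031], [0.4953, -0.1138, 0.031]] 0.09699385471872714
L(scene) [[0.4696, -0.0174, 0.031], [0.4971, -0.1071, 0.031]] U scene [[0.5773, 0.012, 0.039], [0.6083, -0.0843, 0.039], [0.6917, 0.0469, 0.039], [0.7207, -0.0484, 0.039]]
yaw 16.337437363011368
yaw 17.251771112918615
yawU near edge 15.142264158366842
yawL 16.028983959923387
```

Both views agree to about 4 mm: jig origin near (0.446, -0.078), yaw about 16.5–17°, and the plate's near edge about 37 mm from the stop. I'll move above the jig for a closer wrist view.

```bash
python3 -m crank '[{"linear":[0.039,0.040,-0.006],"delta_rot":[0,0,0],"gripper":0},{"linear":[0.039,0.040,-0.006],"delta_rot":[0,0,0],"gripper":0},{"linear":[0.039,0.040,-0.006],"delta_rot":[0,0,0],"gripper":0},{"linear":[0.039,0.040,-0.006],"delta_rot":[0,0,0],"gripper":0},{"linear":[0.039,0.040,-0.006],"delta_rot":[0,0,0],"gripper":0},{"linear":[0.039,0.040,-0.006],"delta_rot":[0,0,0],"gripper":0},{"linear":[0.039,0.040,-0.006],"delta_rot":[0,0,0],"gripper":0},{"linear":[0.039,0.040,-0.006],"delta_rot":[0,0,0],"gripper":0},{"linear":[0.039,0.040,-0.006],"delta_rot":[0,0,0],"gripper":0},{"linear":[0.039,0.040,-0.006],"delta_rot":[0,0,0],"gripper":0}]'
python3 -m crank '[{"linear":[0.039,0.040,-0.006],"delta_rot":[0,0,0],"gripper":0},{"linear":[0.039,0.040,-0.006],"delta_rot":[0,0,0],"gripper":0},{"linear":[0.039,0.040,-0.006],"delta_rot":[0,0,0],"gripper":0},{"linear":[0.030,0.030,0],"delta_rot":[0,0,0],"gripper":0},{"linear":[0,0,0],"delta_rot":[0,0,-0.17],"gripper":0},{"linear":[0,0,0],"delta_rot":[0,0,-0.17],"gripper":0},{"linear":[0,0,0],"delta_rot":[0,0,-0.17],"gripper":0},{"linear":[0,0,0],"delta_rot":[0,0,0],"gripper":0}]'
python3 - <<'E'
from station import r,capture
import cv2
s=r.sense();print(s["time_s"],s["tcp_pos"],s["ee_rot"].round(4).tolist(),s["joints"].round(1),s["gripper_width"],s["wrist_force"])
cv2.imwrite("pics/w1.png",capture("wrist")["img"])
E
```

```text
time_s: 1.45
tcp_pos: [0.4307, 0.1311, 0.2829]
ee_rot: [[0.975, -0.222, 0.001], [-0.222, -0.975, 0.0], [0.0, -0.001, -1.0]]
wrist_force: [0.1, 0.4, -0.5]
gripper_width: 0.024
time_s: 2.45
tcp_pos: [0.5401, -0.0461, 0.3003]
ee_rot: [[0.96, 0.28, -0.001], [0.28, -0.96, 0.0], [-0.0, -0.0, -1.0]]
wrist_force: [0.1, 0.6, -0.2]
gripper_width: 0.003
2.45 [ 0.54006276 -0.0461356   0.30032169] [[0.9599, 0.2802, -0.0005], [0.2802, -0.9599, 0.0], [-0.0005, -0.0002, -1.0]] [ 12.3  11.3  -3.5  -0.  -75.2  94. ] 0.0029785023233236865 [ 0.13229681  0.63008005 -0.23713076]
```

View pics/w1.png

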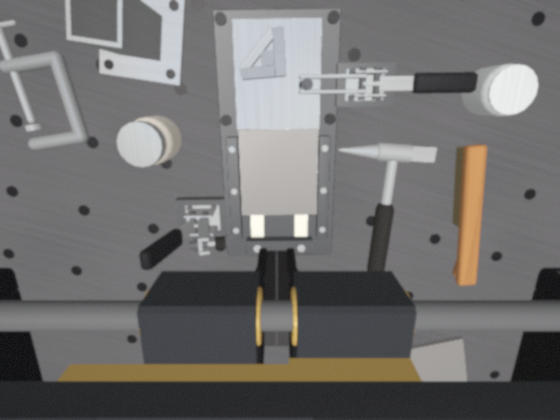

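The wrist view shows the upper plate at about (238,18)–(322,128), and the lower plate below it with its near edge at row ~214. The stop bar is at row ~242 and the upright handle at (160,248). I'll enlarge this and measure.

```bash
python3 - <<'E'
import cv2
t=cv2.imread("pics/w1.png")[110:270,130:345]; t=cv2.resize(t,None,fx=3.7,fy=3.7,interpolation=cv2.INTER_CUBIC);cv2.imwrite("pics/w1c.png",t);print(t.shape)
t=cv2.imread("pics/w1.png")[0:140,200:360]; t=cv2.resize(t,None,fx=4,fy=4,interpolation=cv2.INTER_CUBIC);cv2.imwrite("pics/w1d.png",t)
E
```

```text
(592, 796, 3)
```

View pics/w1c.png

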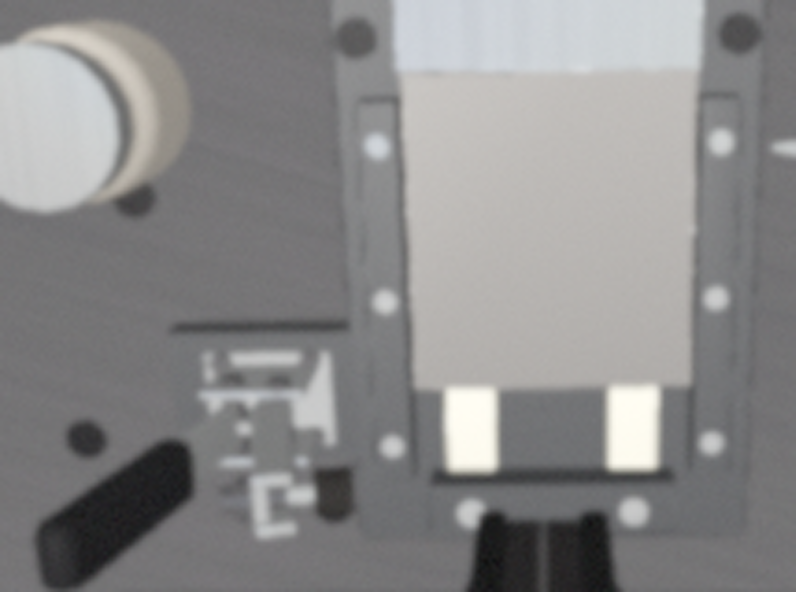

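View pics/w1d.png

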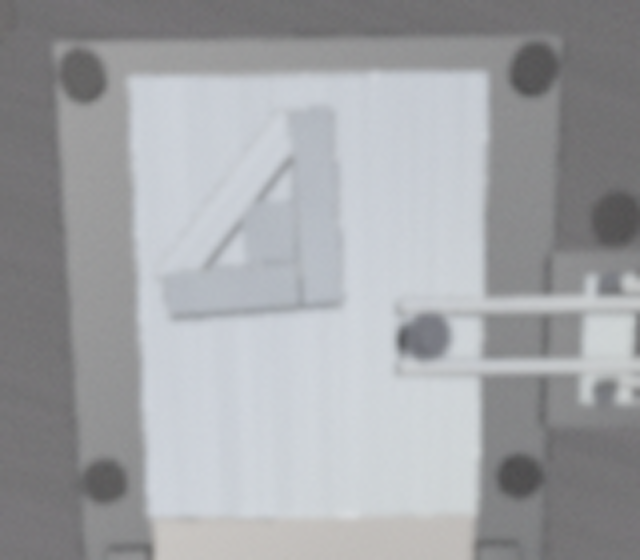

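```bash
python3 - <<'E'
from station import r,capture
from h import *
c=capture("wrist");print(np.array(c["world_from_camera"]).round(3).tolist(),c["fx"])
A=lambda u,v:((u+.5)/3.7-.5+130,(v+.5)/3.7-.5+110)
D=lambda u,v:((u+.5)/4-.5+200,(v+.5)/4-.5)
U=np.array([ray(c,D(*p),.039) for p in[(128,75),(489,70),(475,513),(150,517)]])
print(U.round(4).tolist(),[round(float(np.linalg.norm(U[i]-U[(i+1)%4])),4) for i in range(4)])
L=np.array([ray(c,A(*p),.031) for p in[(414,388),(691,387)]]);print("L",L.round(4).tolist(),np.linalg.norm(L[0]-L[1]))
for z in(.032,):
  for rows in((472,474),(484,482)):
    S=np.array([ray(c,A(435,rows[0]),z),ray(c,A(673,rows[1]),z)]);print("stop",S.mean(0).round(4),S.round(4).tolist(),np.linalg.norm(S[0]-S[1]))
ax=(U[0]+U[1]-U[2]-U[3])/2;ay=(U[0]+U[3]-U[1]-U[2])/2
print(np.degrees(np.arctan2(ax[1],ax[0])),np.degrees(np.arctan2(-ay[0],ay[1])))
d=L[0]-L[1];print(np.degrees(np.arctan2(-d[0],d[1])))
yaw=np.radians(16.9);ex=np.array([np.cos(yaw),np.sin(yaw),0]);ey=np.array([-ex[1],ex[0],0])
O=U.mean(0)-.21*ex;O[2]=0;print("O",O)
print("lower near edge jig",(L.mean(0)-O)@ex,(L.mean(0)-O)@ey,"stop",(S.mean(0)-O)@ex,(S.mean(0)-O)@ey)
G=O+.030*ex+(.112+.112*np.sin(.17))*ey+[0,0,.044+.112*np.cos(.17)]
p=proj(c,G);print("handle tip expected crop",(p[0]-130)*3.7,(p[1]-110)*3.7)
E
```

```text
[[0.28, -0.915, -0.292, 0.621], [-0.96, -0.267, -0.084, -0.023], [-0.001, 0.304, -0.953, 0.462], [0.0, 0.0, 0.0, 1.0]] 339.8559655747822
[[0.6902, 0.0489, 0.039], [0.7193, -0.0467, 0.039], [0.6048, -0.0807, 0.039], [0.576, 0.0136, 0.039]] [0.0999, 0.1195, 0.0986, 0.1195]
L [[0.4684, -0.0189, 0.031], [0.4968, -0.1149, 0.031]] 0.10008308974274185
stop [ 0.4512 -0.0767  0.032 ] [[0.4393, -0.0345, 0.032], [0.4631, -0.1189, 0.032]] 0.08770953323898303
stop [ 0.4474 -0.0778  0.032 ] [[0.4347, -0.0357, 0.032], [0.4601, -0.1199, 0.032]] 0.08793470431222268
16.863128073876556 16.949086134063037
16.484053899773368
O [ 0.44665119 -0.07729816  0.        ]
lower near edge jig 0.03742323531073744 -0.0005015789947945235 stop 0.0005245695460441203 -0.0007178578225188086
handle tip expected crop 67.78610747571099 563.3191353438829
```

The geometry agrees: the upper plate measures 99×119.5 mm, the stop lies at jig x ≈ 0.5 mm, and the plate's edge is at 37.4 mm. I take the origin as (0.4467, -0.0773) and the yaw as 16.9°. I'll press at jig x ≈ 135 mm with the fingers shut.

```bash
python3 -m crank '[{"linear":[0.0366,0.0023,0.03],"delta_rot":[0,0,-0.011],"gripper":0},{"linear":[0,0,0.06],"delta_rot":[0,0,0],"gripper":0},{"linear":[0,0,0.06],"delta_rot":[0,0,0],"gripper":0},{"linear":[0,0,0.05],"delta_rot":[0,0,0],"gripper":0},{"linear":[0,0,0.03],"delta_rot":[0,0,0],"gripper":0},{"linear":[0,0,0.025],"delta_rot":[0,0,0],"gripper":0},{"linear":[0,0,0],"delta_rot":[0,0,0],"gripper":0},{"linear":[0,0,0],"delta_rot":[0,0,0],"gripper":0}]'
python3 - <<'E'
from station import r,capture
import cv2
t=capture("scene")["img"][165:315,200:400]; cv2.imwrite("pics/s2.png",cv2.resize(t,None,fx=4,fy=4,interpolation=cv2.INTER_CUBIC))
print(r.sense()["tcp_pos"],r.sense()["wrist_force"])
E
```

```text
time_s: 3.55
tcp_pos: [0.5769, -0.0378, 0.0466]
ee_rot: [[0.956, 0.293, 0.002], [0.293, -0.956, -0.0], [0.002, 0.001, -1.0]]
wrist_force: [0.4, -0.2, 0.5]
gripper_width: 0.004
[ 0.5771286  -0.03775094  0.04698944] [-0.56972338  0.45731249  0.38797831]
```

View pics/s2.png

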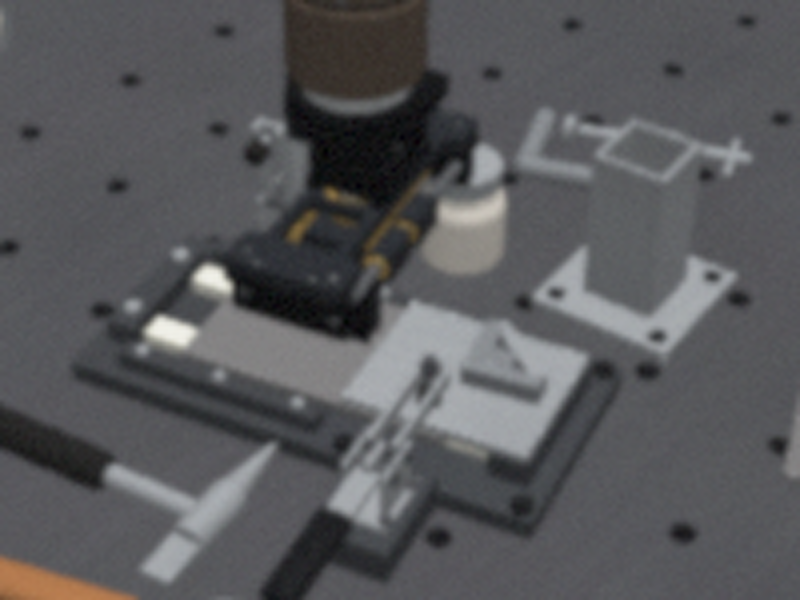

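The gripper hovers clear of the upper plate with its fingers at about (355,315) in the crop, just short of the near edge. Now a gentle descent.

```bash
python3 -m crank '[{"linear":[-0.001,0,0.007],"delta_rot":[0,0,0],"gripper":0},{"linear":[0,0,0.004],"delta_rot":[0,0,0],"gripper":0},{"linear":[0,0,0.002],"delta_rot":[0,0,0],"gripper":0},{"linear":[0,0,0],"delta_rot":[0,0,0],"gripper":0},{"linear":[0,0,0],"delta_rot":[0,0,0],"gripper":0}]'
python3 -m crank '[{"linear":[0,0,0.001],"delta_rot":[0,0,0],"gripper":0},{"linear":[0,0,0],"delta_rot":[0,0,0],"gripper":0},{"linear":[0,0,0],"delta_rot":[0,0,0],"gripper":0}]'
```

```text
time_s: 4.22
tcp_pos: [0.5752, -0.0382, 0.0327]
ee_rot: [[0.956, 0.293, 0.0], [0.293, -0.956, 0.0], [0.0, 0.0, -1.0]]
wrist_force: [-0.6, 0.6, 0.1]
gripper_width: 0.008
time_s: 4.6
tcp_pos: [0.575, -0.0382, 0.0316]
ee_rot: [[0.956, 0.293, 0.0], [0.293, -0.956, -0.0], [0.0, 0.0, -1.0]]
wrist_force: [0.5, -0.1, 0.5]
gripper_width: 0.006
```

```bash
python3 -m crank '[{"linear":[0,0,0.0007],"delta_rot":[0,0,0],"gripper":0},{"linear":[0,0,0],"delta_rot":[0,0,0],"gripper":0},{"linear":[0,0,0],"delta_rot":[0,0,0],"gripper":0}]'
python3 -m crank '[{"linear":[0,0,0.0003],"delta_rot":[0,0,0],"gripper":0},{"linear":[0,0,0],"delta_rot":[0,0,0],"gripper":0}]'
```

```text
time_s: 4.97
tcp_pos: [0.5751, -0.0382, 0.0315]
ee_rot: [[0.956, 0.293, 0.0], [0.293, -0.956, -0.0], [0.0, 0.0, -1.0]]
wrist_force: [-2.3, 0.4, 6.0]
gripper_width: 0.003
time_s: 5.22
tcp_pos: [0.5752, -0.0382, 0.0315]
ee_rot: [[0.956, 0.293, 0.0], [0.293, -0.956, -0.0], [0.0, 0.0, -1.0]]
wrist_force: [-2.1, -0.1, 7.3]
gripper_width: 0.009
```

```bash
python3 -m crank '[{"linear":[0,0,0.0006],"delta_rot":[0,0,0],"gripper":0},{"linear":[0,0,0],"delta_rot":[0,0,0],"gripper":0},{"linear":[0,0,0],"delta_rot":[0,0,0],"gripper":0}]'
python3 -m crank '[{"linear":[0,0,0.0005],"delta_rot":[0,0,0],"gripper":0},{"linear":[0,0,0],"delta_rot":[0,0,0],"gripper":0},{"linear":[0,0,0],"delta_rot":[0,0,0],"gripper":0}]'
```

```text
time_s: 5.6
tcp_pos: [0.5756, -0.0383, 0.0314]
ee_rot: [[0.956, 0.293, 0.001], [0.293, -0.956, -0.0], [0.001, 0.001, -1.0]]
wrist_force: [-2.7, 0.6, 9.3]
gripper_width: 0.004
time_s: 5.98
tcp_pos: [0.5758, -0.0383, 0.0314]
ee_rot: [[0.956, 0.294, 0.002], [0.294, -0.956, -0.0], [0.002, 0.001, -1.0]]
wrist_force: [-2.1, -0.2, 12.0]
gripper_width: 0.005
```

```bash
python3 -m crank '[{"linear":[0,0,0.001],"delta_rot":[0,0,0],"gripper":0},{"linear":[0,0,0.001],"delta_rot":[0,0,0],"gripper":0},{"linear":[0,0,0],"delta_rot":[0,0,0],"gripper":0},{"linear":[0,0,0],"delta_rot":[0,0,0],"gripper":0}]'
python3 -m crank '[{"linear":[-0.002,0,0],"delta_rot":[0,0,0],"gripper":0},{"linear":[-0.002,0,0],"delta_rot":[0,0,0],"gripper":0},{"linear":[-0.002,0,0],"delta_rot":[0,0,0],"gripper":0},{"linear":[0,0,0],"delta_rot":[0,0,0],"gripper":0}]'
```

```text
time_s: 6.48
tcp_pos: [0.5772, -0.0384, 0.0313]
ee_rot: [[0.956, 0.295, 0.005], [0.295, -0.956, -0.001], [0.005, 0.002, -1.0]]
wrist_force: [-4.0, 0.5, 18.7]
gripper_width: 0.006
time_s: 6.98
tcp_pos: [0.5751, -0.0392, 0.0314]
ee_rot: [[0.955, 0.295, 0.013], [0.295, -0.955, 0.001], [0.013, 0.003, -1.0]]
wrist_force: [2.7, 1.9, 12.7]
gripper_width: 0.006
```

```bash
python3 -m crank '[{"linear":[-0.002,0,0.001],"delta_rot":[0,0,0],"gripper":0},{"linear":[-0.003,0,0.0005],"delta_rot":[0,0,0],"gripper":0},{"linear":[-0.003,0,0],"delta_rot":[0,0,0],"gripper":0},{"linear":[0,0,0],"delta_rot":[0,0,0],"gripper":0}]'
python3 - <<'E'
from station import r,capture
import cv2
c=capture("scene")["img"][165:315,200:400]; cv2.imwrite("pics/s3.png",cv2.resize(c,None,fx=4,fy=4,interpolation=cv2.INTER_CUBIC))
E
```

```text
time_s: 7.48
tcp_pos: [0.5694, -0.0413, 0.0314]
ee_rot: [[0.955, 0.296, 0.018], [0.296, -0.955, 0.001], [0.017, 0.004, -1.0]]
wrist_force: [2.7, 1.0, 17.5]
gripper_width: 0.005
```

View pics/s3.png

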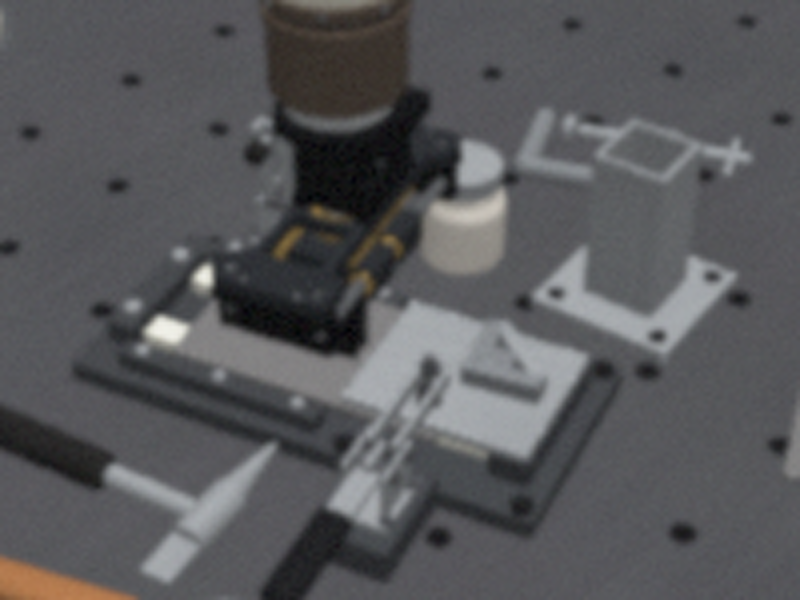

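The right rest now shows less white (its edge moved from 197 to 188), so the plate is following. I'll keep dragging.

```bash
python3 -m crank '[{"linear":[-0.004,-0.0003,0.0004],"delta_rot":[0,0,0],"gripper":0},{"linear":[-0.004,-0.0003,0],"delta_rot":[0,0,0],"gripper":0},{"linear":[-0.004,0,0],"delta_rot":[0,0,0],"gripper":0}]'
python3 -m crank '[{"linear":[-0.004,0,0.0003],"delta_rot":[0,0,0],"gripper":0},{"linear":[-0.004,0,0],"delta_rot":[0,0,0],"gripper":0},{"linear":[0,0,0],"delta_rot":[0,0,0],"gripper":0}]'
python3 - <<'E'
from station import r,capture
import cv2
c=capture("scene")["img"][165:315,200:400]; cv2.imwrite("pics/s4.png",cv2.resize(c,None,fx=4,fy=4,interpolation=cv2.INTER_CUBIC))
E
```

```text
time_s: 7.9
tcp_pos: [0.559, -0.0441, 0.0314]
ee_rot: [[0.955, 0.297, 0.02], [0.297, -0.955, 0.001], [0.02, 0.005, -1.0]]
wrist_force: [3.8, 1.1, 18.7]
gripper_width: 0.006
time_s: 8.28
tcp_pos: [0.5512, -0.0465, 0.0313]
ee_rot: [[0.955, 0.297, 0.02], [0.297, -0.955, 0.001], [0.019, 0.005, -1.0]]
wrist_force: [2.9, 1.5, 20.9]
gripper_width: 0.003
```

View pics/s4.png

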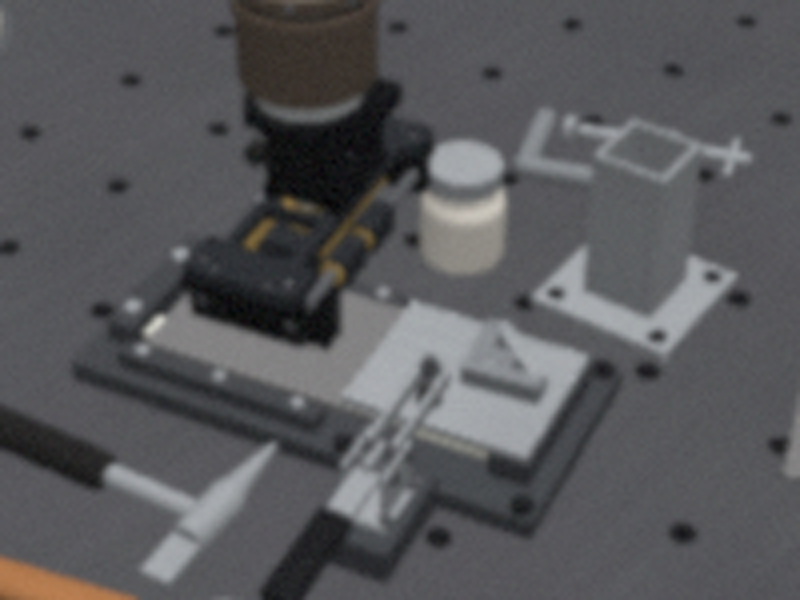

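Only a sliver of the right rest is still visible, near (155,325), so about 10 mm remains. I'll approach the stop more slowly and watch the drag force.

```bash
python3 -m crank '[{"linear":[-0.003,0,0.0001],"delta_rot":[0,0,0],"gripper":0},{"linear":[-0.003,0,0],"delta_rot":[0,0,0],"gripper":0},{"linear":[0,0,0],"delta_rot":[0,0,0],"gripper":0}]'
python3 -m crank '[{"linear":[-0.002,0,0],"delta_rot":[0,0,0],"gripper":0},{"linear":[0,0,0],"delta_rot":[0,0,0],"gripper":0}]'
python3 -m crank '[{"linear":[-0.0015,0,0],"delta_rot":[0,0,0],"gripper":0},{"linear":[0,0,0],"delta_rot":[0,0,0],"gripper":0}]'
```

```text
time_s: 8.7
tcp_pos: [0.5459, -0.0482, 0.0313]
ee_rot: [[0.955, 0.297, 0.021], [0.297, -0.955, 0.001], [0.02, 0.005, -1.0]]
wrist_force: [3.0, 1.2, 21.7]
gripper_width: 0.002
time_s: 8.95
tcp_pos: [0.5443, -0.0487, 0.0314]
ee_rot: [[0.955, 0.297, 0.021], [0.297, -0.955, 0.001], [0.021, 0.005, -1.0]]
wrist_force: [2.3, -0.0, 21.5]
gripper_width: 0.009
time_s: 9.2
tcp_pos: [0.543, -0.0491, 0.0313]
ee_rot: [[0.955, 0.297, 0.021], [0.297, -0.955, 0.001], [0.021, 0.005, -1.0]]
wrist_force: [3.0, 1.4, 21.5]
gripper_width: 0.004
```

```bash
python3 -m crank '[{"linear":[-0.0015,0,0],"delta_rot":[0,0,0],"gripper":0},{"linear":[0,0,0],"delta_rot":[0,0,0],"gripper":0}]'
```

```text
time_s: 9.45
tcp_pos: [0.5416, -0.0495, 0.0313]
ee_rot: [[0.955, 0.297, 0.022], [0.297, -0.955, 0.001], [0.021, 0.005, -1.0]]
wrist_force: [3.6, 0.7, 21.8]
gripper_width: 0.007
```

```bash
python3 -m crank '[{"linear":[-0.0015,0,0],"delta_rot":[0,0,0],"gripper":0},{"linear":[0,0,0],"delta_rot":[0,0,0],"gripper":0}]'
python3 -m crank '[{"linear":[-0.0015,0,0],"delta_rot":[0,0,0],"gripper":0},{"linear":[0,0,0],"delta_rot":[0,0,0],"gripper":0}]'
python3 -m crank '[{"linear":[-0.001,0,0],"delta_rot":[0,0,0],"gripper":0},{"linear":[0,0,0],"delta_rot":[0,0,0],"gripper":0}]'
```

```text
time_s: 9.7
tcp_pos: [0.5402, -0.05, 0.0313]
ee_rot: [[0.955, 0.297, 0.022], [0.297, -0.955, 0.001], [0.021, 0.005, -1.0]]
wrist_force: [4.8, 1.0, 21.3]
gripper_width: 0.001
time_s: 9.95
tcp_pos: [0.5399, -0.0501, 0.0314]
ee_rot: [[0.954, 0.297, 0.024], [0.297, -0.955, 0.002], [0.023, 0.005, -1.0]]
wrist_force: [5.4, 2.8, 20.0]
gripper_width: 0.007
time_s: 10.2
tcp_pos: [0.5394, -0.0502, 0.0314]
ee_rot: [[0.954, 0.297, 0.025], [0.297, -0.955, 0.002], [0.024, 0.005, -1.0]]
wrist_force: [5.7, 2.0, 18.6]
gripper_width: 0.006
```

The TCP has stalled and the drag force has risen from 3 to 6 N, so the plate is at the stop. I'll press slightly more to square it, then check.

```bash
python3 -m crank '[{"linear":[-0.002,0,0.0008],"delta_rot":[0,0,0],"gripper":0},{"linear":[-0.001,0,0],"delta_rot":[0,0,0],"gripper":0},{"linear":[0,0,0],"delta_rot":[0,0,0],"gripper":0}]'
python3 - <<'E'
from station import r,capture
import cv2
c=capture("scene")["img"][205:275,210:310]; cv2.imwrite("pics/s5.png",cv2.resize(c,None,fx=8,fy=8,interpolation=cv2.INTER_CUBIC))
E
```

```text
time_s: 10.58
tcp_pos: [0.5378, -0.0508, 0.0314]
ee_rot: [[0.954, 0.298, 0.028], [0.298, -0.955, 0.002], [0.027, 0.006, -1.0]]
wrist_force: [7.2, 3.0, 20.8]
gripper_width: 0.008
```

View pics/s5.png

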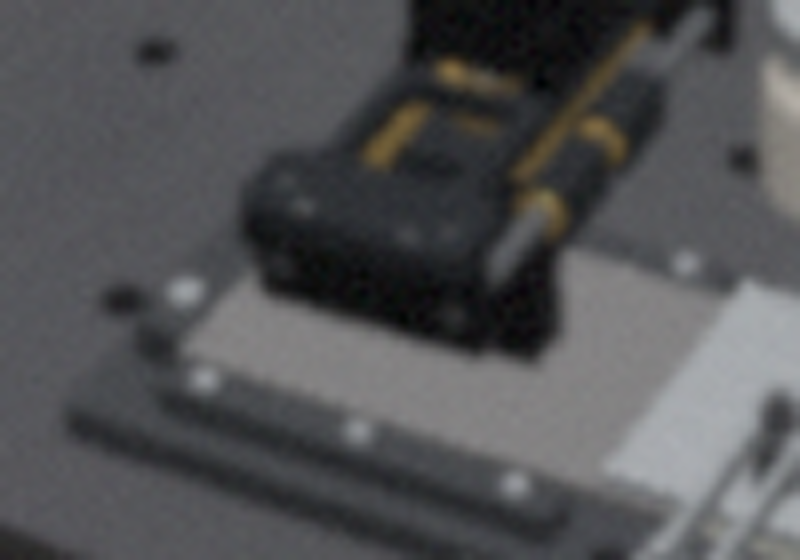

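No rest is visible and the plate meets the stop bar at about (180,345). I'll lift straight up and verify from the wrist and top cameras.

```bash
python3 -m crank '[{"linear":[0,0,-0.005],"delta_rot":[0,0,0],"gripper":0},{"linear":[0,0,-0.02],"delta_rot":[0,0,0],"gripper":0},{"linear":[0,0,-0.05],"delta_rot":[0,0,0],"gripper":0},{"linear":[0,0,-0.06],"delta_rot":[0,0,0],"gripper":0},{"linear":[0,0,-0.06],"delta_rot":[0,0,0],"gripper":0},{"linear":[0,0,-0.06],"delta_rot":[0,0,0],"gripper":0},{"linear":[-0.05,0,0],"delta_rot":[0,0,0],"gripper":0},{"linear":[-0.03,0,0],"delta_rot":[0,0,0],"gripper":0},{"linear":[0,0,0],"delta_rot":[0,0,0],"gripper":0}]'
python3 - <<'E'
from station import r,capture
import cv2
cv2.imwrite("pics/w6.png",capture("wrist")["img"])
E
```

```text
time_s: 11.75
tcp_pos: [0.4467, -0.0768, 0.2793]
ee_rot: [[0.956, 0.292, -0.0], [0.292, -0.956, 0.001], [0.0, -0.001, -1.0]]
wrist_force: [1.1, -1.2, 0.5]
gripper_width: 0.005
```

View pics/w6.png

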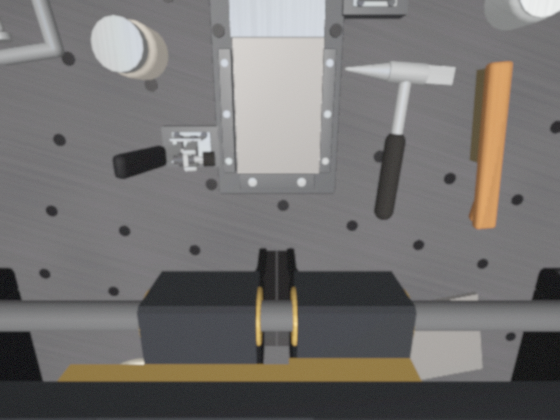

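```bash
python3 - <<'E'
from station import r,capture
from h import *
import cv2
c=capture("wrist")
t=c["img"][20:200,205:350]; cv2.imwrite("pics/w6c.png",cv2.resize(t,None,fx=3.3,fy=3.3,interpolation=cv2.INTER_CUBIC))
t=c["img"][155:200,215:345]; cv2.imwrite("pics/w6e.png",cv2.resize(t,None,fx=6,fy=6,interpolation=cv2.INTER_CUBIC))
# edge rows at several columns: plate-bright threshold
g=cv2.cvtColor(c["img"],cv2.COLOR_BGR2GRAY).astype(float)
yaw=np.radians(16.9);ex=np.array([np.cos(yaw),np.sin(yaw),0]);ey=np.array([-ex[1],ex[0],0]);O=np.array([.4467,-.0773,0])
for u in(243,255,265,275,285,295,305,314):
    col=g[20:190,u]; d=np.diff(cv2.GaussianBlur(col.reshape(-1,1),(1,5),0).ravel())
    k=20+.5+np.argmin(d[110:])+110+.0
    m=20+.5+np.argmin(d[5:40])+5
    p=ray(c,(u,k),.031)-O; q=ray(c,(u,m),.039)-O
    print(u,k,m,"lower edge jig",(p@ex*1e3).round(1),(p@ey*1e3).round(1),"upper edge",(q@ex*1e3).round(1))
E
```

```text
243 173.5 36.5 lower edge jig 0.4 40.8 upper edge 150.6
255 186.5 36.5 lower edge jig -16.0 26.4 upper edge 150.7
265 173.5 36.5 lower edge jig 0.4 13.9 upper edge 150.7
275 173.5 36.5 lower edge jig 0.5 1.6 upper edge 150.7
285 173.5 37.5 lower edge jig 0.5 -10.6 upper edge 149.8
295 173.5 37.5 lower edge jig 0.5 -22.9 upper edge 149.8
305 173.5 37.5 lower edge jig 0.5 -35.1 upper edge 149.8
314 174.5 37.5 lower edge jig -0.7 -46.2 upper edge 149.8
```

View pics/w6e.png

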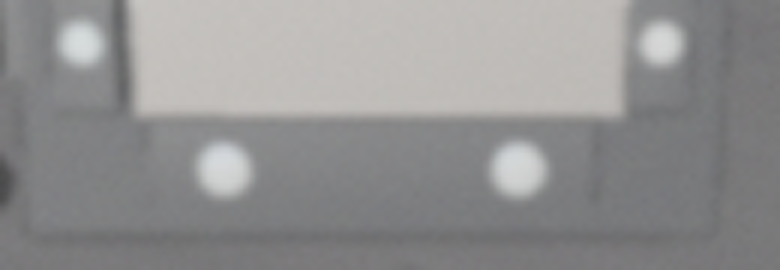

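The plate is home and square. There is no gap to the stop, and its edge measures 0.5 mm across the full width, which is within calibration. Next I'll check the handle position by triangulation before approaching it.

```bash
python3 - <<'E'
from station import r,capture
from h import *
import cv2
yaw=np.radians(16.9);ex=np.array([np.cos(yaw),np.sin(yaw),0]);ey=np.array([-ex[1],ex[0],0]);O=np.array([.4467,-.0773,0])
J=lambda x,y,z:O+x*ex+y*ey+np.array([0,0,z])
for n,s in(("scene",1),("wrist",1)):
    c=capture(n);im=c["img"].copy()
    P=[proj(c,J(.03,.112+a*np.sin(.17),.044+a*np.cos(.17))) for a in(0,.04,.08,.112)]
    print(n,np.round(P,1).tolist())
    x,y=P[2].astype(int); f=6
    x0,y0=max(0,x-50),max(0,y-45)
    t=cv2.resize(im[y0:y0+90,x0:x0+110],None,fx=f,fy=f,interpolation=cv2.INTER_CUBIC)
    for p in P: cv2.circle(t,tuple(int(v) for v in((p-[x0,y0]+.5)*f)),4,(0,0,255),-1)
    cv2.imwrite(f"pics/h_{n}.png",t)
a=cv2.imread("pics/h_scene.png");b=cv2.imread("pics/h_wrist.png")
a=cv2.resize(a,(400,327));b=cv2.resize(b,(400,327));cv2.imwrite("pics/h.png",cv2.hconcat([a,b]))
E
```

```text
scene [[272.9, 212.9], [273.7, 199.8], [274.5, 186.2], [275.2, 175.0]]
wrist [[179.9, 151.4], [163.3, 156.7], [142.8, 163.3], [122.6, 169.8]]
```

View pics/h.png

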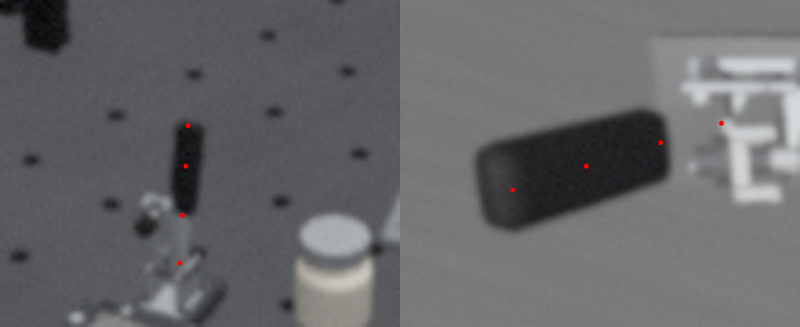

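The predicted points lie on the handle's centre line in both views: tip at scene (275,175) and wrist (123,170). I'll move to its inner side, above the raised arm, and come down.

```bash
python3 -m crank '[{"linear":[0.015,-0.046,0],"delta_rot":[0,0,0],"gripper":0},{"linear":[0.015,-0.046,0],"delta_rot":[0,0,0],"gripper":0},{"linear":[0,0,0.05],"delta_rot":[0,0,0],"gripper":0},{"linear":[0,0,0.05],"delta_rot":[0,0,0],"gripper":0},{"linear":[0,0,0.03],"delta_rot":[0,0,0],"gripper":0},{"linear":[0,0,0.015],"delta_rot":[0,0,0],"gripper":0},{"linear":[0,0,0],"delta_rot":[0,0,0],"gripper":0}]'
python3 - <<'E'
from station import r,capture
import cv2,numpy as np
yaw=np.radians(16.9);ex=np.array([np.cos(yaw),np.sin(yaw),0]);ey=np.array([-ex[1],ex[0],0]);O=np.array([.4467,-.0773,0])
p=r.sense()["tcp_pos"]-O;print(p@ex,p@ey,p[2])
t=capture("scene")["img"][140:260,210:360]; cv2.imwrite("pics/s7.png",cv2.resize(t,None,fx=5,fy=5,interpolation=cv2.INTER_CUBIC))
E
```

```text
time_s: 12.82
tcp_pos: [0.4501, 0.0204, 0.1327]
ee_rot: [[0.956, 0.293, -0.004], [0.293, -0.956, -0.002], [-0.004, 0.0, -1.0]]
wrist_force: [-0.3, -0.3, 0.8]
gripper_width: 0.006
0.031649624656159094 0.09254244305569388 0.13273152321785178
```

View pics/s7.png

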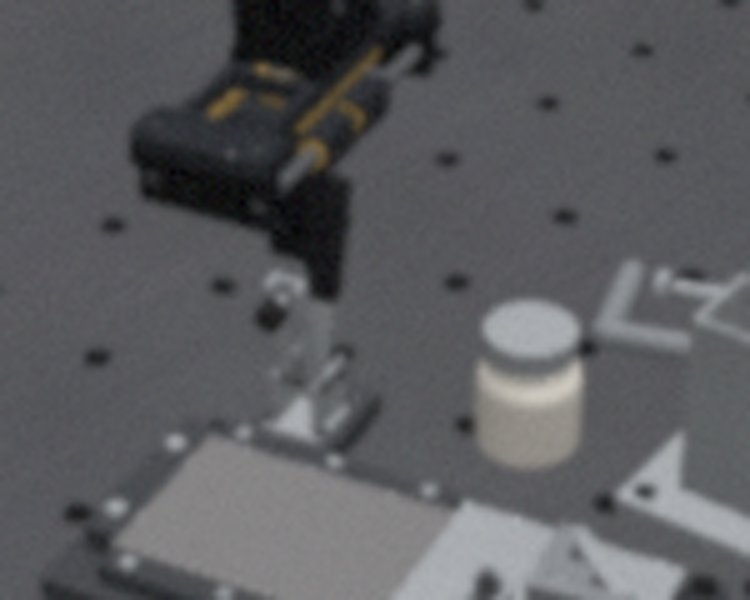

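The finger is beside the handle at its inner face, clear of the raised arm. Now I start pushing outward along the arc.

```bash
python3 -m crank '[{"linear":[-0.0015,-0.0125,0.0027],"delta_rot":[0,0,0],"gripper":0},{"linear":[0,-0.013,0.003],"delta_rot":[0,0,0],"gripper":0},{"linear":[0,0,0],"delta_rot":[0,0,0],"gripper":0}]'
python3 -m crank '[{"linear":[0,-0.014,0.005],"delta_rot":[0,0,0],"gripper":0},{"linear":[0,0,0],"delta_rot":[0,0,0],"gripper":0}]'
python3 - <<'E'
from station import r,capture
import cv2,numpy as np
yaw=np.radians(16.9);ex=np.array([np.cos(yaw),np.sin(yaw),0]);ey=np.array([-ex[1],ex[0],0]);O=np.array([.4467,-.0773,0])
p=r.sense()["tcp_pos"]-O;print(p@ex,p@ey,p[2])
t=capture("scene")["img"][140:260,210:360]; cv2.imwrite("pics/s8.png",cv2.resize(t,None,fx=5,fy=5,interpolation=cv2.INTER_CUBIC))
E
```

```text
time_s: 13.25
tcp_pos: [0.4414, 0.0454, 0.129]
ee_rot: [[0.956, 0.295, 0.001], [0.295, -0.956, 0.0], [0.001, -0.0, -1.0]]
wrist_force: [0.2, -0.0, -0.4]
gripper_width: 0.006
time_s: 13.5
tcp_pos: [0.4375, 0.0585, 0.1239]
ee_rot: [[0.956, 0.294, 0.001], [0.294, -0.956, 0.001], [0.001, -0.0, -1.0]]
wrist_force: [0.6, 0.4, -0.5]
gripper_width: 0.008
0.03064961194609769 0.13258936501550703 0.12391004558219261
```

View pics/s8.png

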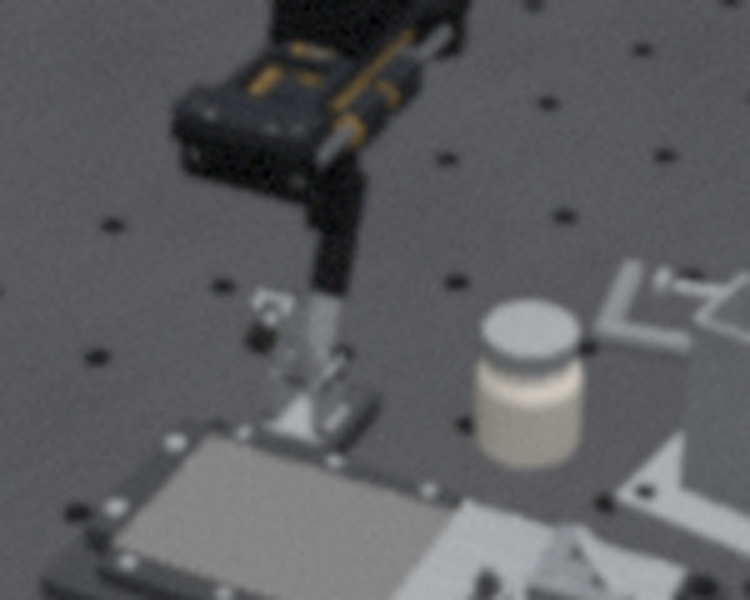

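The clamp arm's foot has dropped from (270,315) to (262,335) and the handle is leaning, so it is moving. I'll carry on along the arc.

```bash
python3 -m crank '[{"linear":[0,-0.010,0.006],"delta_rot":[0,0,0],"gripper":0},{"linear":[0,-0.010,0.007],"delta_rot":[0,0,0],"gripper":0},{"linear":[0,0,0],"delta_rot":[0,0,0],"gripper":0}]'
python3 -m crank '[{"linear":[0,-0.010,0.008],"delta_rot":[0,0,0],"gripper":0},{"linear":[0,-0.010,0.009],"delta_rot":[0,0,0],"gripper":0},{"linear":[0,0,0],"delta_rot":[0,0,0],"gripper":0}]'
python3 - <<'E'
from station import r,capture
import cv2,numpy as np
yaw=np.radians(16.9);ex=np.array([np.cos(yaw),np.sin(yaw),0]);ey=np.array([-ex[1],ex[0],0]);O=np.array([.4467,-.0773,0])
p=r.sense()["tcp_pos"]-O;print(p@ex,p@ey,p[2])
t=capture("scene")["img"][140:260,210:360]; cv2.imwrite("pics/s9.png",cv2.resize(t,None,fx=5,fy=5,interpolation=cv2.INTER_CUBIC))
E
```

```text
time_s: 13.92
tcp_pos: [0.4317, 0.0774, 0.1106]
ee_rot: [[0.956, 0.293, 0.0], [0.293, -0.956, 0.0], [0.001, -0.0, -1.0]]
wrist_force: [1.2, 0.3, 0.8]
gripper_width: 0.006
time_s: 14.3
tcp_pos: [0.425, 0.0963, 0.0927]
ee_rot: [[0.956, 0.293, -0.002], [0.293, -0.956, -0.0], [-0.002, -0.0, -1.0]]
wrist_force: [-0.2, -0.3, 0.7]
gripper_width: 0.008
0.029694583055910384 0.17241629851240775 0.0926832042396153
```

View pics/s9.png

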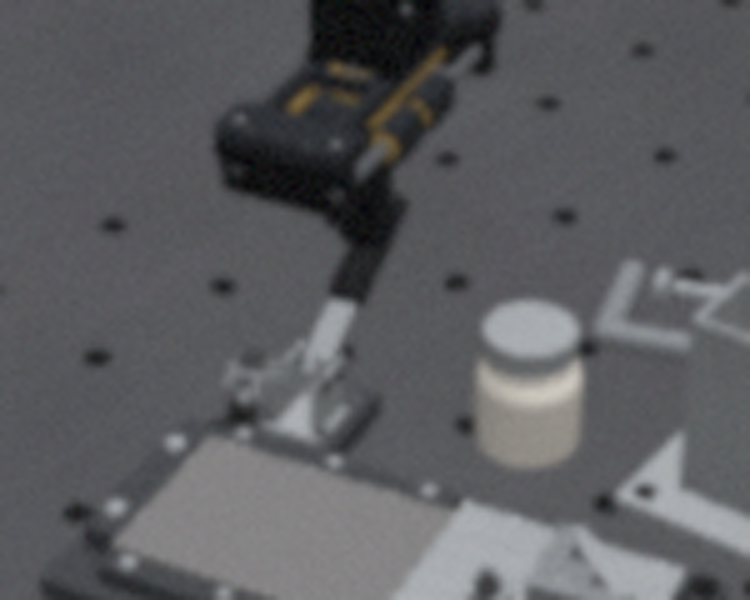

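The handle is well over, with its sleeve at (360,265), and the arm is coming down towards the plate. I'll continue down.

```bash
python3 -m crank '[{"linear":[0,-0.009,0.010],"delta_rot":[0,0,0],"gripper":0},{"linear":[0,-0.008,0.010],"delta_rot":[0,0,0],"gripper":0},{"linear":[0,0,0],"delta_rot":[0,0,0],"gripper":0}]'
python3 -m crank '[{"linear":[0,-0.005,0.008],"delta_rot":[0,0,0],"gripper":0},{"linear":[0,-0.001,0.006],"delta_rot":[0,0,0],"gripper":0},{"linear":[0,0,0],"delta_rot":[0,0,0],"gripper":0}]'
python3 -m crank '[{"linear":[0,0,0.003],"delta_rot":[0,0,0],"gripper":0},{"linear":[0,0,0],"delta_rot":[0,0,0],"gripper":0}]'
python3 - <<'E'
from station import r,capture
import cv2,numpy as np
yaw=np.radians(16.9);ex=np.array([np.cos(yaw),np.sin(yaw),0]);ey=np.array([-ex[1],ex[0],0]);O=np.array([.4467,-.0773,0])
p=r.sense()["tcp_pos"]-O;print(p@ex,p@ey,p[2])
t=capture("scene")["img"][140:260,210:360]; cv2.imwrite("pics/s10.png",cv2.resize(t,None,fx=5,fy=5,interpolation=cv2.INTER_CUBIC))
E
```

```text
time_s: 14.72
tcp_pos: [0.4202, 0.1127, 0.0728]
ee_rot: [[0.956, 0.293, -0.001], [0.293, -0.956, 0.0], [-0.001, -0.0, -1.0]]
wrist_force: [0.7, 0.3, -0.5]
gripper_width: 0.008
time_s: 15.1
tcp_pos: [0.4188, 0.1184, 0.0592]
ee_rot: [[0.956, 0.293, -0.0], [0.293, -0.956, 0.0], [-0.0, -0.0, -1.0]]
wrist_force: [-0.8, -0.2, 0.2]
gripper_width: 0.004
time_s: 15.35
tcp_pos: [0.419, 0.1185, 0.0567]
ee_rot: [[0.956, 0.293, 0.0], [0.293, -0.956, 0.001], [0.001, -0.001, -1.0]]
wrist_force: [-0.2, 0.9, 1.4]
gripper_width: 0.007
0.030372076404853447 0.1954037245948929 0.05665976962501029
```

View pics/s10.png

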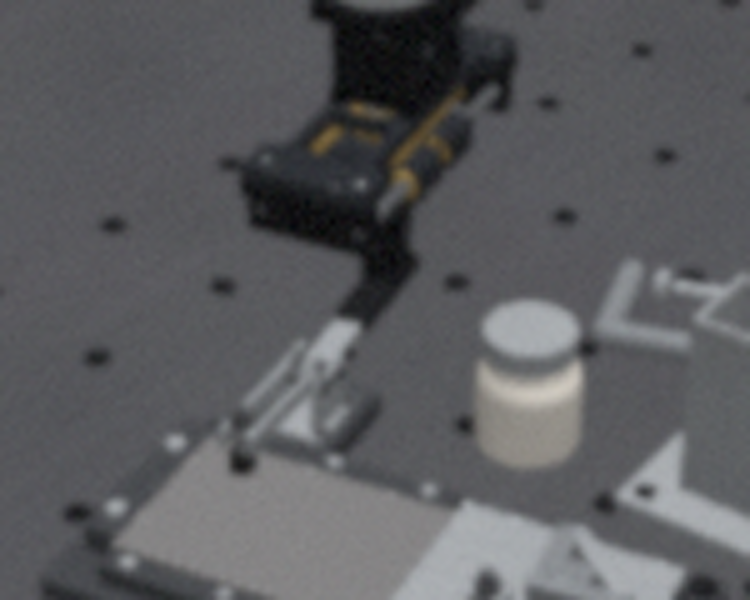

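The foot is nearly on the plate at (240,463). I'll press the handle down to its end and watch the force.

```bash
python3 -m crank '[{"linear":[0,0,0.003],"delta_rot":[0,0,0],"gripper":0},{"linear":[0,0,0],"delta_rot":[0,0,0],"gripper":0}]'
python3 -m crank '[{"linear":[0,0,0.002],"delta_rot":[0,0,0],"gripper":0},{"linear":[0,0,0],"delta_rot":[0,0,0],"gripper":0}]'
python3 -m crank '[{"linear":[0,0,0.0015],"delta_rot":[0,0,0],"gripper":0},{"linear":[0,0,0],"delta_rot":[0,0,0],"gripper":0}]'
python3 -m crank '[{"linear":[0,0,0.0015],"delta_rot":[0,0,0],"gripper":0},{"linear":[0,0,0],"delta_rot":[0,0,0],"gripper":0}]'
```

```text
time_s: 15.65
tcp_pos: [0.4191, 0.1186, 0.0538]
ee_rot: [[0.956, 0.293, 0.001], [0.293, -0.956, 0.001], [0.001, -0.001, -1.0]]
wrist_force: [-1.7, 2.0, 3.4]
gripper_width: 0.002
time_s: 15.9
tcp_pos: [0.4191, 0.1187, 0.052]
ee_rot: [[0.956, 0.293, 0.001], [0.293, -0.956, 0.001], [0.001, -0.001, -1.0]]
wrist_force: [-4.6, 4.2, 6.2]
gripper_width: 0.006
time_s: 16.15
tcp_pos: [0.4192, 0.1187, 0.0517]
ee_rot: [[0.956, 0.293, 0.001], [0.293, -0.956, 0.001], [0.001, -0.001, -1.0]]
wrist_force: [-6.8, 3.8, 17.4]
gripper_width: 0.001
time_s: 16.4
tcp_pos: [0.4193, 0.1188, 0.0515]
ee_rot: [[0.956, 0.294, 0.001], [0.294, -0.956, 0.001], [0.002, -0.0, -1.0]]
wrist_force: [-10.7, 3.4, 29.8]
gripper_width: 0.006
```

The force jumps to 30 N with no further travel at z = 51.5 mm. Lying level, the handle's top should be at about 50.5 mm, so this is the end of its travel. I'll lift away and inspect.

```bash
python3 -m crank '[{"linear":[0,0,-0.005],"delta_rot":[0,0,0],"gripper":0},{"linear":[0,0,-0.03],"delta_rot":[0,0,0],"gripper":0},{"linear":[0,0,-0.06],"delta_rot":[0,0,0],"gripper":0},{"linear":[0,0,-0.06],"delta_rot":[0,0,0],"gripper":0},{"linear":[0,0,-0.06],"delta_rot":[0,0,0],"gripper":0},{"linear":[-0.04,0.03,0],"delta_rot":[0,0,0],"gripper":0},{"linear":[-0.04,0.05,0],"delta_rot":[0,0,0],"gripper":0},{"linear":[0,0,0],"delta_rot":[0,0,0],"gripper":0}]'
python3 - <<'E'
from station import r,capture
from h import *
import cv2
print(r.sense()["wrist_force"],r.sense()["joints"].round(1))
c=capture("wrist");cv2.imwrite("pics/w11.png",c["img"])
t=capture("scene")["img"][165:315,200:400]; cv2.imwrite("pics/s11.png",cv2.resize(t,None,fx=4,fy=4,interpolation=cv2.INTER_CUBIC))
cv2.imwrite("pics/t11.png",cv2.resize(capture("top")["img"][135:255,165:405],None,fx=3.3,fy=3.3,interpolation=cv2.INTER_CUBIC))
E
```

```text
time_s: 17.4
tcp_pos: [0.3643, 0.0169, 0.2633]
ee_rot: [[0.957, 0.289, -0.0], [0.289, -0.957, 0.0], [-0.0, -0.0, -1.0]]
wrist_force: [0.7, 0.1, -0.4]
gripper_width: 0.003
[ 0.67176002  0.09130979 -0.42816716] [ 28.6  -6.7 -27.8  -0.  -68.9  78.2]
```

View pics/w11.png

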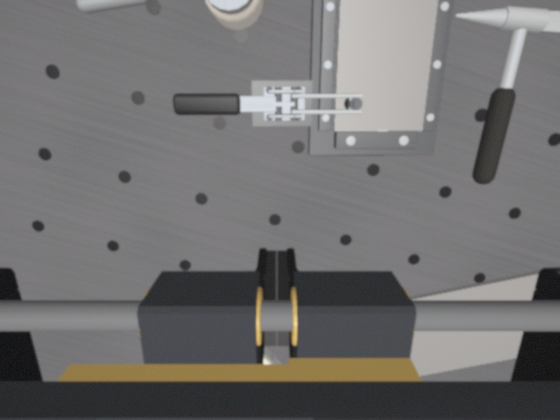

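View pics/s11.png

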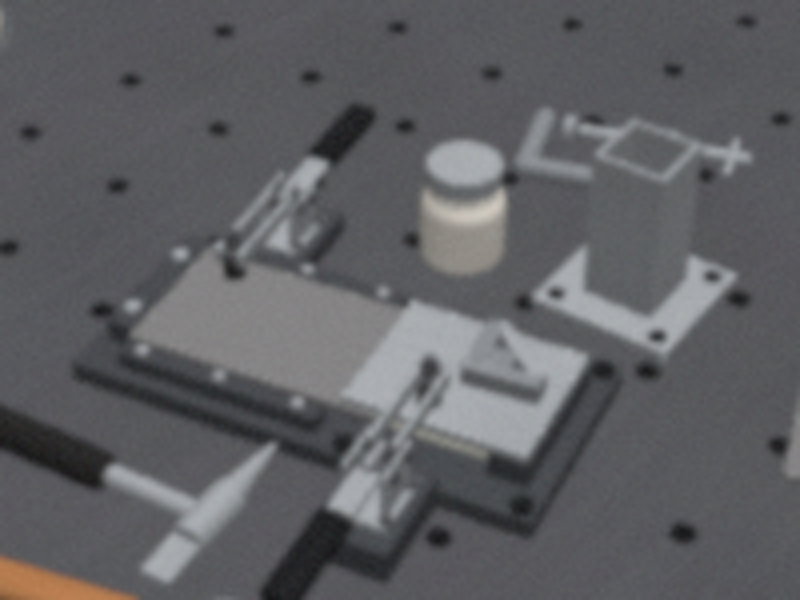

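View pics/t11.png

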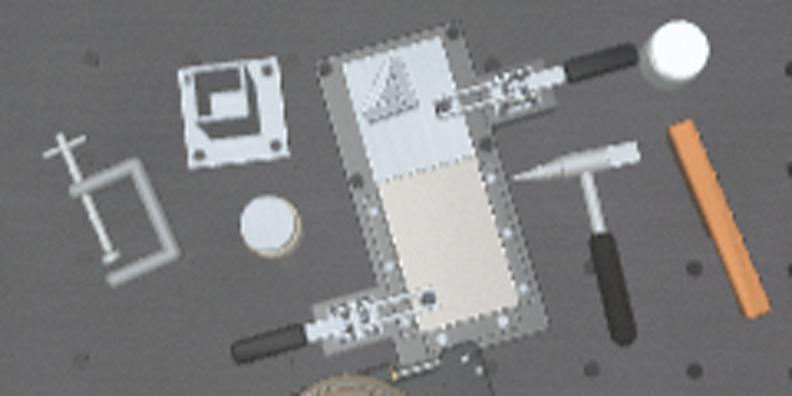

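All three views show the clamp shut: its foot is on the plate at wrist (354,103), the handle is lying out at (175–240,104), and the other things are in place. One numeric check on the handle angle and plate edge follows.

```bash
python3 - <<'E'
from station import r,capture
from h import *
import cv2
yaw=np.radians(16.9);ex=np.array([np.cos(yaw),np.sin(yaw),0]);ey=np.array([-ex[1],ex[0],0]);O=np.array([.4467,-.0773,0])
J=lambda x,y,z:O+x*ex+y*ey+np.array([0,0,z])
ims=[]
for n in("scene","wrist"):
    c=capture(n);f=8;x0,y0=(255,180) if n=="scene" else (165,80)
    t=cv2.resize(c["img"][y0:y0+45,x0:x0+50+(40 if n=="wrist" else 0)],None,fx=f,fy=f,interpolation=cv2.INTER_CUBIC)
    for q,col in((1.4,(0,0,255)),(1.3,(0,255,0)),(1.2,(255,0,0))):
        a=q+.17;p=proj(c,J(.03,.112+.112*np.sin(a),.044+.112*np.cos(a)));print(n,q,p.round(1));cv2.circle(t,tuple(int(v) for v in((p-[x0,y0]+.5)*f)),3,col,-1)
    ims.append(cv2.resize(t[:,:400],(400,360)))
    if n=="wrist":
        g=cv2.GaussianBlur(cv2.cvtColor(c["img"],cv2.COLOR_BGR2GRAY),(1,5),0).astype(float)
        for u in(342,362,375,390,415,428):
            k=110.5+np.argmin(np.diff(g[110:140,u]));p=ray(c,(u,k),.031)-O;print(u,k,(p@ex*1e3).round(1),(p@ey*1e3).round(1))
cv2.imwrite("pics/v.png",cv2.hconcat(ims))
E
```

```text
scene 1.4 [291.2 192.4]
scene 1.3 [291.1 189.2]
scene 1.2 [290.8 186.3]
wrist 1.4 [175.6 105.9]
wrist 1.3 [173.1 106. ]
wrist 1.2 [171.6 106.2]
342 133.5 0.3 41.4
362 133.5 0.4 18.7
375 133.5 0.4 3.9
390 133.5 0.5 -13.1
415 133.5 0.5 -41.5
428 123.5 11.6 -54.7
```

View pics/v.png

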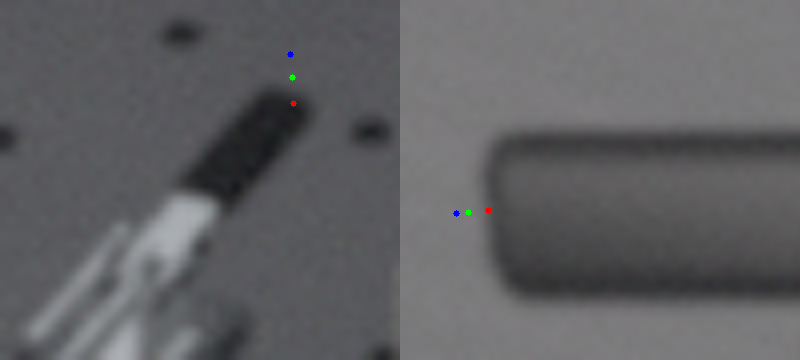

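The handle's tip coincides with the predicted 1.4 rad point in both views, and the plate edge is still at 0.3–0.5 mm, the same as before clamping. The robot is clear, so I'm handing in.

```bash
python3 -c "
from station import workorder,r
print(workorder.finish_job(), r.sense()['time_s'])"
```

```text
the job is handed in; nothing more can be done
the job is handed in; nothing more can be done
```

The plate is back against the end stop and the clamp holds it there. I handed the job in about 18 s into the 67 s allowed.

- **Plate:** I pressed on it with shut fingertips at up to about 22 N in the readings and dragged it about 37 mm until it stalled at the stop. The last wrist view puts its edge square across the width at jig x ≈ 0.3–0.5 mm. That offset is within the 2 mm calibration, and an enlarged crop taken before clamping showed no gap.
- **Clamp:** I swung the handle over and down to its end. The force rose to about 30 N with no further travel, and the handle's tip matches the 1.4 rad point in two views. The foot is on the plate.
- **Other things:** They look unmoved in the top and scene views, judged by eye. The robot is clear and touching nothing.

No check failed. The two first overhead estimates of the jig differed by about 4 mm and 1°; the closer wrist view settled that.

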